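Stopper the degreaser, then unhitch the trailer tongue and hold it up

TASK

The hitch has just been degreased: push the black stopper fully home in the neck of the amber flask and let go, leaving the flask upright where it stands. Then pull the yellow latch tab sideways against its spring, clear of the ball, while the tongue is still down, and by the tab lift the red tongue off the ball until the coupler is about 10 cm higher. Finish there, still holding the tongue up steadily in the gripper, with the spools, tin, spare ball and tools not shifted.

Things in the scene. Friction and masses are not known exactly. Their poses are not given: they have to be found in the camera images.
- stopper_head (a point): Black loose stopper, about 60 g: round head 34 mm high (36 mm across for the lowest 6 mm, 32 mm above) over a tapered plug 25 mm long (24 mm across at the head, 17 mm at the foot). This point: centre of the head, 17 mm above its flat underside (shoulder); z up. It starts with the plug in the block's hole, shoulder on the block's top.
- stopper_shoulder (a point): The centre of the flat underside of the stopper's head, where the plug begins (17 mm below stopper_head). When the stopper is home this shoulder rests on the flask's rim.
- block: Fixed block of light wood, 64 x 64 x 32 mm high, with a through hole of 28 mm in its middle in which the stopper starts. Origin: centre of its underside.
- flask_mouth (a point): Open amber glass flask, loose, about 0.4 kg, 108 mm high: body 72 mm across up to 55 mm, tapering to a straight neck from 80 mm up, 36 mm across outside and 28 mm inside. This point: centre of the mouth, level with the rim; z up. Flask and block stand in either order on the right-hand half of the bench.
- hitch: The fixed hitch test stand: dark steel base plate 360 x 90 x 12 mm with a flat-bottomed steel ball 40 mm across on a neck (ball centre 85 mm above the bench), and a blue clevis. Origin: on the bench under the ball. Its x axis points from the ball along the tongue to the clevis, y to the side to which the latch is pulled, z up.
- tongue (a joint): Angle, rad, of the red tongue (36 mm square tube, steel coupler 88 x 62 mm at the ball end, its roof 117 mm above the bench) about its pivot pin, which lies along the stand's y at x = 240 mm, z = 85 mm in the stand's frame. 0 is down on the ball, grows as the ball end is lifted, stop at 0.6. At 0.4 the coupler is about 95 mm higher. It drops when let go. While the latch is in, it cannot be lifted more than about 0.01.
- latch_grip (a point): Grip point of the yellow latch tab: 12 mm thick (stand's y), 26 mm along x, 36 mm high; its top is 14 mm above this point. Tongue down and latch home, it lies 47 mm to the stand's +y of the ball's axis, 142 mm above the bench, 25 mm above the coupler's roof, over which the inner finger comes. The tongue carries the tab: lifting it lifts the tongue.
- latch (a joint): How far the latch is pulled sideways, along the stand's +y, m: 0 is home, its stop is at 0.018. The ball is free from about 0.010. The spring resists with 4 N at 0 to 8.5 N at the stop and pulls the latch back when let go.
- spool_big: Bystander: loose wire spool, copper with black flanges, 96 mm across, 75 mm high. Origin: centre of its underside.
- spool_small: Bystander: loose wire spool, red with black flanges, 64 mm across, 50 mm high. Origin: centre of its underside.
- grease_tin: Bystander: loose green tin, 72 mm across, 60 mm high. Origin: centre of its underside.
- spare_ball: Bystander: loose steel spare hitch ball standing on its foot, 40 mm across, 57 mm high. Origin: centre of its underside.
- wrench: Bystander: loose steel wrench lying flat along its own x axis. Origin: on its underside.
- screwdriver: Bystander: loose screwdriver lying along its own x axis. Origin: on its underside.
Things that resemble listed ones, but are neither listed nor needed, are in the scene too. Leave any blue look-alike of the part that bears stopper_head alone. Of the things that look like the part that bears flask_mouth, take the one that is farthest to the robot's left at the start.

How it is judged:
By the outcome, as a careful person would: the job done as asked, in the order asked, and still so for the second after the job is handed in, while the arm keeps its last pose, push and grip.
It also fails if it takes over 54 s, if anything falls off the work surface, if the arm or the gripper's body presses on something with over 40 N, if the wrist force passes 120 N, or if a joint passes its speed limit or range.

ROBOT

A 7-joint arm with a two-finger parallel gripper is mounted at the origin on the work surface. World frame = base frame: x ahead of the robot, y to its left, z up, the work surface at z = 0. Lengths are in m, angles in rad, forces in N, time in s.
With the tool pointing down it reaches from about 0.4 to 0.85 m from the base axis. Payload 10.4 kg.
Tool frame: the origin (TCP) lies on the front face of the gripper's body, between the roots of the fingers; the fingertips stand 73 mm ahead of it and the grasp point (between the pads) lies 54 mm ahead of it; x points along the fingers, y is the direction in which the jaws open and shut, and the axes are right-handed (so a half turn about x gives the same grasp; the last joint's range is limited). The gripper opens to 85 mm and grips with 20 to 120 N. Pads are 22 mm wide; open, the fingers measure 114 mm over their backs; the gripper's body (76 mm by 85 mm) begins 54 mm behind the grasp point. The pads swing forward as they close: fully open they stand 13 mm farther back than shut.
Start: joints at [-1.29, 0.332, -0.065, 1.46, 0.022, 1.35, -0.088], TCP at [0.187, 0.596, 0.304] pointing down, gripper open.
Joint ranges: [-2.6, 2.6], [-0.5, 2.12], [-1.47, 1.34], [0.16, 2.42], [-1.27, 4.41], [0.06, 2.06], [-2.6, 2.6]. Speed limits (rad/s): [2.22, 2.22, 2.79, 2.79, 3.14, 3.14, 3.14].

INTERFACE

Orientations are given as a unit quaternion [x, y, z, w].
In Python, from workcell import manip gives the robot as it stands. The module is installed in compiled form; this text tells all that it offers.
- The arm moves only by the tool arm_command, never from a script. Its argument "moves" is a list that holds one entry, the list of rows, each a list of 5 numbers: the closure, from 0 (fully open) to 1 (shut), then the shift along the tool's x, y, z in units of 25 mm (1.0 is 25 mm), then the turn about the tool's x in degrees. A call has 1 to 12 rows; each row shifts and turns the commanded pose from where the row before left it, along the tool's axes as they then stand; what a row does not reach is not made up. A row lasts 1/12 s, in which the tool goes at most 41.7 mm and 7.16 degrees, less where a joint would pass 70% of its speed; a pose out of reach is approached as far as the arm can. A call is refused whole if a number of a shift passes 1 or a number of a turn 7.16, either way. A call with a gripper value outside its range is refused whole. The fingers move at their own pace and stop on an object; "force" is the grip in N (left out, the last holds). Time passes only in rows, so rows that do not move let the fingers close. It gives the time, the measured TCP pose, the force and the opening at its end, in the units of the state.
- manip.get_obs(): the state, without advancing time (a new reading comes with each control period).
- manip.camera(name): name is "scene" or "top" or "wrist"; returns the picture (400x640x3 uint8, red, green, blue); there is no depth.
- manip.camera_info(name): a dict with "vfov" (degrees; the focal length in pixels is half the picture's height over the tangent of half this angle, whatever the lens; pixels are square), "cx", "cy" (the principal point, pixels), "pose" (4x4, takes a point from camera to world coordinates). Camera axes: x right, y down, z forward; pixel columns grow to the right and rows downward; lengths in m; the calibration is good to about 2 mm. A picture is of the moment at which its call begins: read the wrist's pose just before it. camera_info takes no time and is no camera call; for the wrist camera it gives the pose at the moment of the call.
- manip.hand_in(): hands the job in, once; it reports no verdict.
Trained networks look in the newest picture that a camera, given by its name, has taken for a name from the list of things; names that differ only in an ending like _2 or _b are one class to them, and where a whole thing is asked for, a point or a joint stands for the part that bears it (a point fixed in the world has none). Each returns a list of dicts, best first, with "confidence" (0 to 1); they miss things now and then, are a little off and sometimes report something else, mostly with a low value. They report only what shows in the picture. A call takes as long as a camera call. They do not tell look-alikes from the thing itself.
- manip.regions_of(query, camera): "mask" (400x640 bool, what is visible of it) and "rect" ([left, top, right, bottom] in pixels, round what is visible of it).
- manip.pinpoint(query, camera): "pixel" ([row, column] in pixels: a listed point, or the origin of a listed thing).
The state is a dict: "clock": time; "joint_pos": joint angles; "joint_velocities": joint speeds; "tau": joint torques, N m; "position": TCP position; "ee_rot": TCP orientation; "ft_force": force on the tool from outside, world axes, zero at the start; "torque": the same for the moment, N m; "grip_width": opening from 0.0 (shut) to 1.0 (fully open).
Only numpy, scipy, OpenCV 4.12 (cv2) and the standard library are available. Lean on these libraries where they do the work, as an engineer would, in place of code of your own. Each camera call takes 0.05 s, during which the arm holds its last target.

## Working session

There is one attempt and no reset: what is moved stays moved. The work goes in short steps, Python scripts to look and compute and a tool call to move; the robot and the scene stay as the last step left them, time stands still between calls to the robot, and variables do not carry over. Pictures are saved under pics/ and viewed, and the job is handed in when it is done.

Besides the shell and the picture viewer there is one more tool, called after "Emit:" as name([rows], argument=value, ...), one row to a line, values as JSON. arm_command: Moves the arm, as the interface text tells. Its arguments: {"type":"object","properties":{"moves":{"type":"array","items":{"type":"array","items":{"type":"array","items":{"type":"number"}}}},"force":{"type":"number"}},"required":["moves"]}

```bash
mkdir -p pics; ls
python3 - <<'E'
from workcell import manip
import cv2,numpy as np
o=manip.get_obs()
for k,v in o.items(): print(k,np.round(v,4))
for n in("scene","top","wrist"):
    i=manip.camera_info(n);print(n,i['vfov'],i['cx'],i['cy'],np.round(i['pose'],3).tolist(), [k for k in i])
    cv2.imwrite(f'pics/{n}0.png',manip.camera(n)[...,::-1])
E
```

```text
pics
clock 0.0
joint_pos [-1.2896  0.3329 -0.0647  1.461   0.0216  1.3499 -0.0885]
joint_velocities [-0.0008  0.0002  0.     -0.0006  0.0001 -0.     -0.0012]
tau [-2.00000e-04 -6.25459e+01  4.88000e-02 -3.91603e+01  1.62000e-02
  1.01000e-02  0.00000e+00]
position [0.1869 0.5961 0.3031]
ee_rot [ 0.1065  0.699  -0.1075  0.6989]
ft_force [-0.5002 -1.0745  0.0333]
torque [-0.0269  0.0097 -0.0012]
grip_width 0.9989
scene 48.05605401840968 319.00449309657 202.31618662296964 [[-0.282, 0.623, -0.73, 1.381], [0.959, 0.186, -0.212, 0.222], [0.003, -0.76, -0.65, 0.863], [0.0, 0.0, 0.0, 1.0]] ['vfov', 'cx', 'cy', 'pose']
top 42.06397414227789 315.6416953711611 192.69116348764575 [[-0.019, -0.994, 0.109, 0.355], [-1.0, 0.019, -0.001, -0.015], [-0.001, -0.109, -0.994, 1.604], [0.0, 0.0, 0.0, 1.0]] ['vfov', 'cx', 'cy', 'pose']
wrist 66.04999594553288 319.0446669469083 203.2926230903991 [[0.299, 0.906, 0.299, 0.11], [0.954, -0.283, -0.095, 0.619], [-0.002, 0.313, -0.95, 0.373], [0.0, 0.0, 0.0, 1.0]] ['vfov', 'cx', 'cy', 'pose']
```

View pics/scene0.png

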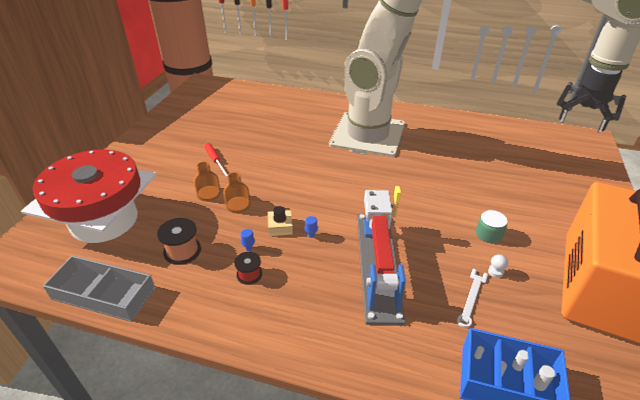

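View pics/top0.png

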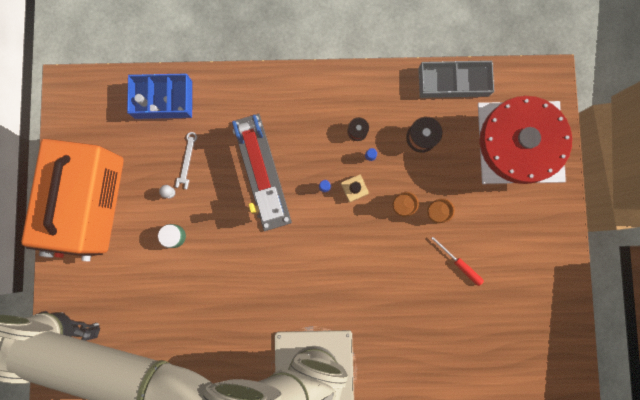

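View pics/wrist0.png

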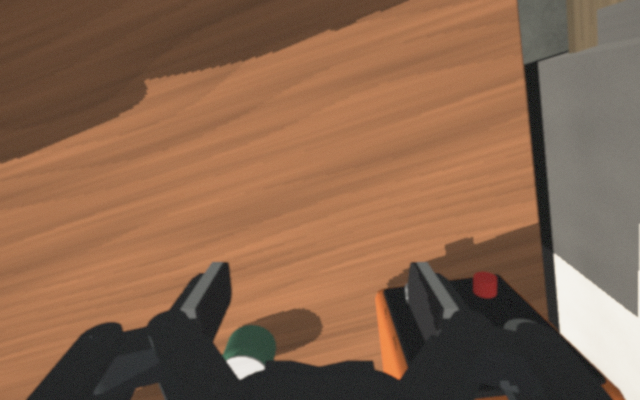

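```bash
cat > h.py <<'E'
from workcell import manip
import cv2,numpy as np
from scipy.spatial.transform import Rotation as R
def ray(cam,px,info=None):
    i=info or manip.camera_info(cam);f=200/np.tan(np.radians(i['vfov']/2))
    d=np.array([(px[1]-i['cx'])/f,(px[0]-i['cy'])/f,1.]);P=np.array(i['pose'])
    d=P[:3,:3]@d;return P[:3,3],d/np.linalg.norm(d)
def atz(cam,px,z,info=None):
    o,d=ray(cam,px,info);return o+d*(z-o[2])/d[2]
def tri(rs):
    A=0;b=0
    for o,d in rs:
        M=np.eye(3)-np.outer(d,d);A=A+M;b=b+M@o
    p=np.linalg.solve(A,b);return p,[np.linalg.norm((np.eye(3)-np.outer(d,d))@(p-o)) for o,d in rs]
def proj(cam,p,info=None):
    i=info or manip.camera_info(cam);f=200/np.tan(np.radians(i['vfov']/2));P=np.array(i['pose'])
    c=P[:3,:3].T@(np.array(p)-P[:3,3]);return c[1]/c[2]*f+i['cy'],c[0]/c[2]*f+i['cx']
E
python3 - <<'E'
from h import *
Z=dict(stopper_head=.049,block=0,flask_mouth=.108,hitch=0,latch_grip=.142,spool_small=0,spool_big=0,grease_tin=0,spare_ball=0)
for q,z in Z.items():
    for c in("scene","top"):
        for r in manip.pinpoint(q,c):
            if r['confidence']>.2: print(q,c,np.round(r['pixel'],1),round(r['confidence'],2),np.round(atz(c,r['pixel'],z),3))
t=manip.camera("top");s=manip.camera("scene")
a=cv2.resize(t[100:240,220:470],None,fx=3.2,fy=3.2,interpolation=cv2.INTER_CUBIC)
b=cv2.resize(s[140:290,180:430],None,fx=3.2,fy=3.2,interpolation=cv2.INTER_CUBIC)
cv2.imwrite('pics/t1.png',a[...,::-1]);cv2.imwrite('pics/s1.png',b[...,::-1]);print(manip.get_obs()['clock'])
E
```

```text
stopper_head scene [234.6 245.8] 0.8 [ 0.643 -0.188  0.049]
stopper_head scene [223.7 312.1] 0.68 [ 0.555 -0.037  0.049]
stopper_head scene [215.6 281.5] 0.64 [ 0.548 -0.125  0.049]
stopper_head top [152.7 372.9] 0.7 [ 0.645 -0.193  0.049]
stopper_head top [186.7 357.4] 0.67 [ 0.542 -0.143  0.049]
stopper_head top [184.8 320.2] 0.57 [ 0.55  -0.031  0.049]
block scene [227.7 278.6] 0.69 [ 0.548 -0.137 -0.   ]
block scene [272.8 493.4] 0.36 [0.547 0.435 0.   ]
block top [189.6 354.7] 0.61 [ 0.539 -0.138  0.   ]
flask_mouth scene [173.7 233.2] 0.92 [ 0.483 -0.289  0.108]
flask_mouth scene [164.9 197.9] 0.6 [ 0.474 -0.404  0.108]
flask_mouth scene [252.1 180.3] 0.57 [ 0.792 -0.28   0.108]
flask_mouth top [209.4 445.9] 0.78 [ 0.464 -0.391  0.108]
flask_mouth top [135.1 423.1] 0.45 [ 0.683 -0.334  0.108]
hitch scene [231.7 372.8] 0.81 [0.489 0.117 0.   ]
hitch top [209.7 272.9] 0.55 [0.481 0.116 0.   ]
latch_grip scene [193.2 397.7] 0.72 [0.48  0.168 0.142]
latch_grip top [206.  247.3] 0.63 [0.482 0.177 0.142]
spool_small scene [275.9 251.5] 0.94 [ 0.729 -0.141  0.   ]
spool_small scene [232.8 372.3] 0.68 [0.493 0.116 0.   ]
spool_small top [131.3 356.7] 0.92 [ 0.723 -0.149  0.   ]
spool_big scene [247.7 179.4] 0.7 [ 0.694 -0.362 -0.   ]
spool_big top [136.5 423.2] 0.86 [ 0.702 -0.358  0.   ]
grease_tin scene [232.9 486.4] 0.73 [0.404 0.417 0.   ]
grease_tin top [236.4 173.4] 0.69 [0.405 0.423 0.   ]
spare_ball scene [274.5 493. ] 0.52 [0.553 0.434 0.   ]
spare_ball top [191.9 165.1] 0.61 [0.543 0.45  0.   ]
1.15
```

View pics/t1.png

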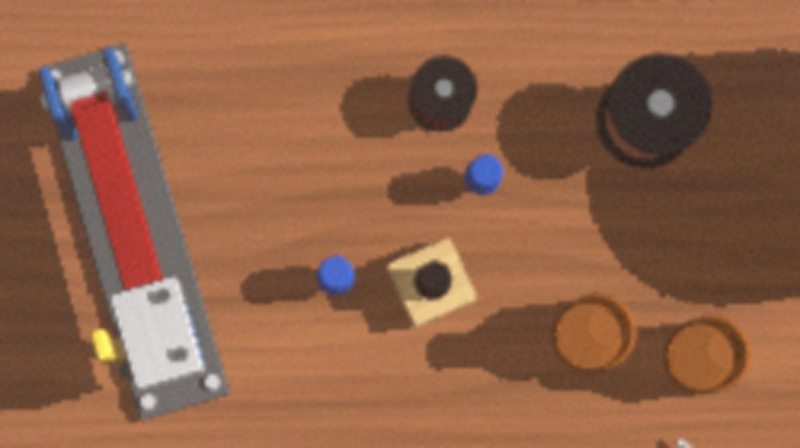

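View pics/s1.png

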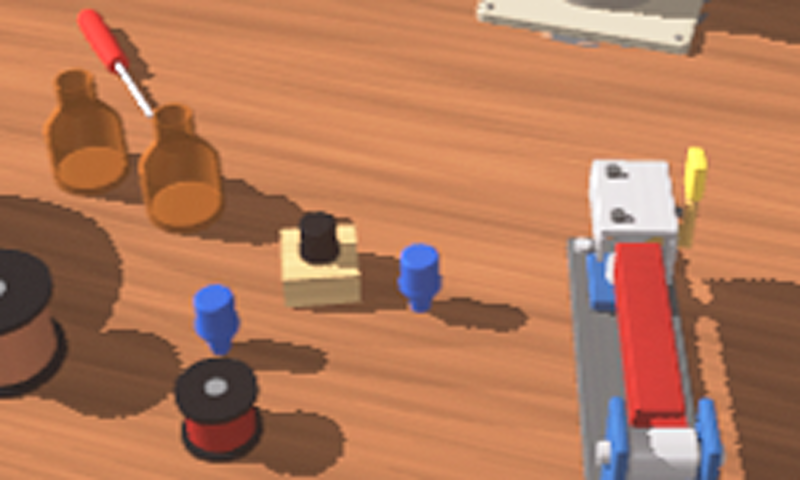

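Run:
```python
from h import *
o=manip.get_obs();M=R.from_quat(o['ee_rot']).as_matrix();print(np.round(M,3))
# hitch axis: base plate corners at z=.012 (crop px /3.2 + offset)
for n,(x,y) in dict(nearL=(140,418),nearR=(226,392),farL=(42,72),farR=(126,45)).items():
    print(n,np.round(atz("top",(100+y/3.2,220+x/3.2),.012),3))
P=lambda x,y,z:atz("top",(100+y/3.2,220+x/3.2),z)
print('tube', P(120,288,.103)[:2],P(92,100,.103)[:2])
print('L flask', np.round(tri([ray("scene",(173.7,233.2)),ray("top",(100+330/3.2,220+590/3.2))]),3))
print('stop', np.round(tri([ray("scene",(215.6,281.5)),ray("top",(186.7,357.4-1.5))])[0],3))
print('latch', np.round(tri([ray("scene",(193.2,397.7)),ray("top",(206,247.3+4))])[0],3), P(105,345,.156))
T=np.array([.55,-.137,.25]); print('to go world',T-o['position'],'tool/25mm',M.T@(T-o['position'])/.025)
```

```text
[[ 0.     0.299  0.954]
 [ 0.     0.954 -0.299]
 [-1.     0.    -0.   ]]
nearL [0.417 0.144 0.012]
nearR [0.44  0.062 0.012]
farL [0.756 0.237 0.012]
farR [0.781 0.155 0.012]
tube [0.53125805 0.15211035] [0.70574539 0.17667596]Traceback (most recent call last):
  File "<stdin>", line 8, in <module>
    return _wrapfunc(a, 'round', decimals=decimals, out=out)
    return _wrapit(obj, method, *args, **kwds)
    conv = _array_converter(obj)
ValueError: setting an array element with a sequence. The requested array has an inhomogeneous shape after 1 dimensions. The detected shape was (2,) + inhomogeneous part.
```

Run:
```python
from h import *
o=manip.get_obs();M=R.from_quat(o['ee_rot']).as_matrix()
P=lambda x,y,z:atz("top",(100+y/3.2,220+x/3.2),z)
print('L flask', tri([ray("scene",(173.7,233.2)),ray("top",(100+330/3.2,220+590/3.2))]), P(590,330,.108))
print('stop', tri([ray("scene",(215.6,281.5)),ray("top",(186.7,357.4-1.5))]))
print('latch', tri([ray("scene",(193.2,397.7)),ray("top",(206,247.3+4))]), P(105,345,.156))
T=np.array([.57,-.14,.24]); print('to go world',T-o['position'],'tool/25mm',M.T@(T-o['position'])/.025)
```

```text
L flask (array([ 0.48696239, -0.27867532,  0.11190142]), [np.float64(0.0076240063496388205), np.float64(0.007624006349638855)]) [ 0.48441797 -0.27213747  0.108     ]
stop (array([ 0.54132277, -0.13388297,  0.04111827]), [np.float64(0.005173216140880813), np.float64(0.005173216140880802)])
latch (array([0.4813505 , 0.16656284, 0.14290127]), [np.float64(0.001125675989785039), np.float64(0.0011256759897850653)]) [0.4752108  0.15962517 0.156     ]
to go world [ 0.3830444  -0.7363846  -0.06392792] tool/25mm [  2.55572199 -23.52354061  23.43131739]
```

Emit:
arm_command([
  [[0,0,-0.98,0.9,0],[0,0,-0.98,0.9,0],[0,0,-0.98,0.9,0],[0,0,-0.98,0.9,0],[0,0,-0.98,0.9,0],[0,0,-0.98,0.9,0],[0,0,-0.98,0.9,0],[0,0,-0.98,0.9,0],[0,0,-0.98,0.9,0],[0,0,-0.98,0.9,0],[0,0,-0.98,0.9,0],[0,0,-0.98,0.9,0]],
])

```text
clock: 2.15
position: [0.357, 0.2335, 0.3041]
ee_rot: [0.107, 0.699, -0.107, 0.699]
ft_force: [-0.2, -0.3, -1.1]
grip_width: 1.0
```

Emit:
arm_command([
  [[0.2,0,-0.98,0.9,0],[0.2,0,-0.98,0.9,0],[0.2,0,-0.98,0.9,0],[0.2,0,-0.98,0.9,0],[0.2,0,-0.98,0.9,0],[0.2,0,-0.98,0.9,0],[0.2,0.2,-0.98,0.9,0],[0.2,0.2,-0.98,0.9,0],[0.2,0.2,-0.98,0.9,0],[0.2,0.2,-0.98,0.9,0],[0.2,0.2,-0.98,0.9,0],[0.2,0,-0.9,0.8,0]],
])

```text
clock: 3.15
position: [0.5248, -0.1254, 0.2783]
ee_rot: [0.107, 0.699, -0.107, 0.699]
ft_force: [0.4, 0.1, -0.4]
grip_width: 0.802
```

Run:
```python
from h import *
o=manip.get_obs();print(o['clock'],o['position'],np.round(o['joint_pos'],2),o['joint_velocities'].round(2) if hasattr(o['joint_velocities'],'round') else '')
i=manip.camera_info("wrist");im=manip.camera("wrist");cv2.imwrite('pics/w1.png',im[...,::-1])
for q,z in dict(stopper_head=.049,block=0,flask_mouth=.108).items():
    for r in manip.pinpoint(q,"wrist"): print(q,np.round(r['pixel'],1),round(r['confidence'],2),np.round(atz("wrist",r['pixel'],z,i),4))
for q in("stopper_head","block"):
    for r in manip.regions_of(q,"wrist"): print(q,r['rect'],r['confidence'])
print(manip.get_obs()['position'])
```

```text
3.15 [ 0.52479656 -0.12535761  0.27828805] [-0.49  0.18  0.72  1.76 -0.12  1.25  1.53] [ 0.57  0.63  0.27 -0.53 -0.47  0.09  0.92]
stopper_head [294.6 299.2] 0.93 [ 0.6393 -0.1866  0.049 ]
stopper_head [204.2 318. ] 0.65 [ 0.5424 -0.1338  0.049 ]
stopper_head [183.4 404.4] 0.62 [ 0.5473 -0.0445  0.049 ]
block [193.5 314.3] 0.78 [ 0.5439 -0.1391  0.    ]
flask_mouth [221.6 125.1] 0.9 [ 0.4901 -0.2869  0.108 ]
stopper_head [301.5, 186.2, 332.8, 226.3] 0.97
stopper_head [285.0, 268.3, 313.8, 310.2] 0.7
stopper_head [381.4, 164.4, 424.5, 202.4] 0.6
block [272.4, 157.1, 359.8, 238.5] 0.89
[ 0.52447594 -0.12245687  0.27886396]
```

View pics/w1.png

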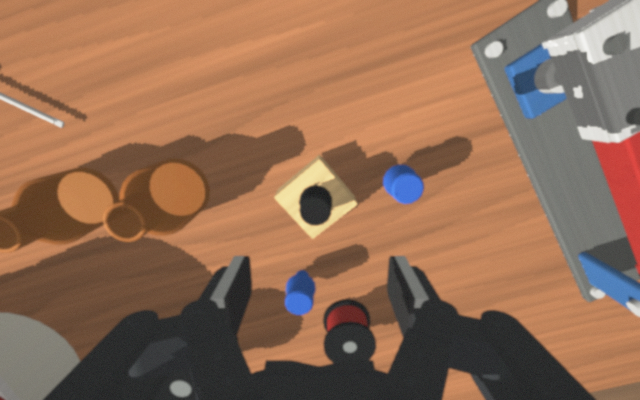

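Run:
```python
from h import *
i=manip.camera_info("wrist");im=manip.camera("wrist")
for q,z in dict(stopper_head=.049,flask_mouth=.108).items():
    for r in manip.pinpoint(q,"wrist"): print(q,np.round(r['pixel'],1),round(r['confidence'],2),np.round(atz("wrist",r['pixel'],z,i),4))
g=im.astype(int)
m=((g.max(2)<60)).astype(np.uint8);m[240:]=0
n,l,s,c=cv2.connectedComponentsWithStats(m)
for k in range(1,n):
    if s[k,4]>200: print(s[k],c[k])
# bounding of head, model compare
T=(.5425,-.1345)
def circ(x,y,z,r): return np.array([proj("wrist",(x+r*np.cos(a),y+r*np.sin(a),z),i) for a in np.linspace(0,6.28,40)])
v=cv2.resize(im,None,fx=3,fy=3,interpolation=cv2.INTER_CUBIC)
for x,y,z,r,col in [(*T,.066,.016,(255,0,0)),(*T,.032,.018,(0,255,0)),(.489,-.286,.108,.018,(0,0,255)),(.489,-.286,0,.036,(0,255,255))]:
    p=circ(x,y,z,r)[:,::-1]*3+1;cv2.polylines(v,[p.astype(int)],True,col,1)
cv2.imwrite('pics/w2.png',v[420:900,150:1150][:, :, ::-1][:, 0:1000][::1, :800] if 0 else cv2.resize(v[420:900,150:1150],(800,384))[...,::-1])
o=manip.get_obs();print(o['clock'],o['position'])
```

```text
stopper_head [206.5 315.4] 0.78 [ 0.5438 -0.1341  0.049 ]
stopper_head [293.3 293.9] 0.61 [ 0.6359 -0.1888  0.049 ]
stopper_head [183.6 397.9] 0.56 [ 0.5453 -0.0476  0.049 ]
stopper_head [320.1 342.5] 0.34 [ 0.6876 -0.1461  0.049 ]
flask_mouth [219.1 119.9] 0.85 [ 0.4867 -0.2873  0.108 ]
[299 187  29  38 886] [312.68848758 205.30474041]
3.6 [ 0.52449225 -0.12241363  0.27904155]
```

View pics/w2.png

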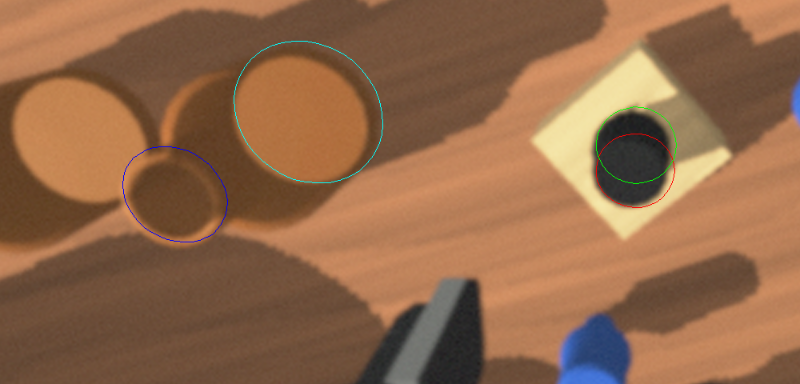

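Emit:
arm_command([
  [[0.2,0.2,-0.14,0.41,0],[0.2,0.8,-0.147,0.413,0],[0.2,1,0,0,0],[0.2,1,0,0,0],[0.2,1,0,0,0],[0.2,1,0,0,0],[0.2,0.9,0,0,0],[0.2,0.58,0,0,0],[0.2,0.2,0,0,0],[0.2,0,0,0,0],[0.2,0,0,0,0]],
], force=40)

```text
clock: 4.52
position: [0.5424, -0.1363, 0.1127]
ee_rot: [0.107, 0.699, -0.107, 0.699]
ft_force: [0.4, 0.4, 0.3]
grip_width: 0.8
```

Run:
```python
from h import *
o=manip.get_obs();print(o['clock'],o['position'],o['ft_force'])
im=manip.camera("wrist");cv2.imwrite('pics/w3.png',im[...,::-1])
```

```text
4.5167 [ 0.54242371 -0.13628844  0.11266717] [0.4386361  0.43864902 0.34074693]
```

View pics/w3.png

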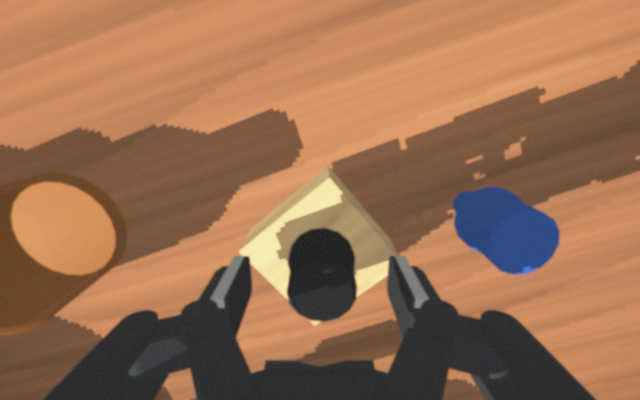

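Emit:
arm_command([
  [[0.9,0,0,0,0],[0.9,0,0,0,0],[0.9,0,0,0,0],[0.9,0,0,0,0],[0.9,0,0,0,0],[0.9,0,0,0,0],[0.9,0,0,0,0]],
], force=40)

```text
clock: 5.15
position: [0.5424, -0.1365, 0.1128]
ee_rot: [0.107, 0.699, -0.107, 0.699]
ft_force: [-2.1, 1.3, 7.4]
grip_width: 0.36
```

Run:
```python
from h import *
o=manip.get_obs();print(o['clock'],o['position'],o['ft_force'],o['grip_width']*85)
im=manip.camera("wrist");cv2.imwrite('pics/w4.png',im[...,::-1])
```

```text
5.15 [ 0.54244759 -0.13653557  0.11281063] [-2.13199229  1.31705448  7.40118594] 30.635659377286675
```

View pics/w4.png

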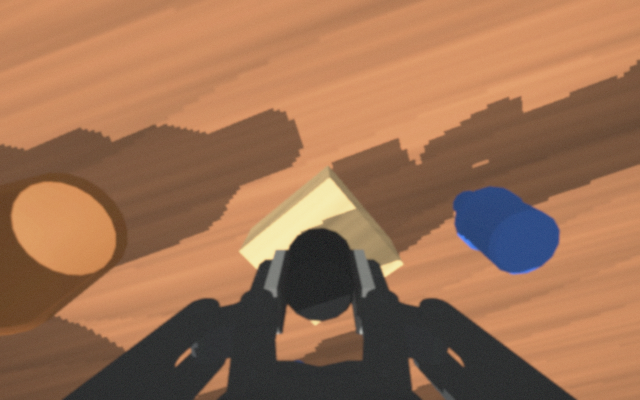

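Emit:
arm_command([
  [[0.9,-0.3,0,0,0],[0.9,-0.7,0,0,0],[0.9,-1,0,0,0],[0.9,-1,0,0,0],[0.9,-1,0,0,0],[0.9,-0.8,-0.5,0,0],[0.9,0,-0.9,-0.25,0],[0.9,0,-1,0,0],[0.9,0,-1,0,0],[0.9,0,-1,0,0],[0.9,0,-1,0,0],[0.9,0,-0.7,0,0]],
])

```text
clock: 6.2
position: [0.4892, -0.2826, 0.2326]
ee_rot: [0.108, 0.699, -0.108, 0.699]
ft_force: [-0.2, 0.2, 0.6]
grip_width: 0.358
```

Emit:
arm_command([
  [[0.9,0,-0.24,0,0],[0.9,0,0,0,0],[0.9,0,0,0,0]],
])

```text
clock: 6.45
position: [0.489, -0.2851, 0.232]
ee_rot: [0.107, 0.699, -0.107, 0.699]
ft_force: [-0.5, -0.5, -1.5]
grip_width: 0.357
```

```bash
cat > see.py <<'E'
from h import *
import sys
def look(tag,T,head=None):
    o=manip.get_obs();p=np.array(o['position']);print(o['clock'],p,np.round(o['ft_force'],1),o['grip_width']*85)
    for c in("wrist","scene","top"):
        i=manip.camera_info(c);im=manip.camera(c)
        for q in("flask_mouth","stopper_shoulder","stopper_head"):
            for r in manip.pinpoint(q,c):
                if r['confidence']>.4: print(c,q,np.round(r['pixel'],1),round(r['confidence'],2))
        v=im.copy()
        k=3;v=cv2.resize(im,None,fx=k,fy=k,interpolation=cv2.INTER_CUBIC)
        for x,y,z,r,col in T:
            q=np.array([proj(c,(x+r*np.cos(a),y+r*np.sin(a),z),i) for a in np.linspace(0,6.28,40)])[:,::-1]*k+1
            cv2.polylines(v,[q.astype(int)],True,col,1)
        pr=proj(c,T[0][:3],i);a,b=int(pr[0]*k),int(pr[1]*k)
        a=min(max(a,220),1200-220);b=min(max(b,220),1920-220)
        yield v[a-220:a+220,b-220:b+220]
def save(tag,T): 
    L=list(look(tag,T));cv2.imwrite(f'pics/{tag}.png',cv2.resize(np.hstack(L),(800,267) if len(L)==3 else (800,400))[...,::-1])
E
python3 - <<'E'
from see import *
save('h1',[(.489,-.286,.108,.018,(0,0,255)),(.489,-.286,.108,.014,(0,255,255)),(.489,-.286,0,.036,(0,255,0))])
im=manip.camera("wrist");cv2.imwrite('pics/w5.png',im[...,::-1])
E
```

```text
6.45 [ 0.48902465 -0.28513308  0.23197758] [-0.5 -0.5 -1.5] 30.354410769976887
wrist flask_mouth [244.9 159.2] 0.8
wrist stopper_shoulder [258.6 319.5] 0.85
wrist stopper_shoulder [177.6 590.7] 0.82
wrist stopper_shoulder [298.6 450. ] 0.76
wrist stopper_head [311.9 458.3] 0.81
wrist stopper_head [184.9 605.7] 0.68
wrist stopper_head [274.6 322.4] 0.67
scene flask_mouth [162.3 199.8] 0.68
scene flask_mouth [175.8 232.3] 0.58
scene stopper_shoulder [162.2 231.2] 0.69
scene stopper_shoulder [242.9 245.4] 0.58
scene stopper_shoulder [227.4 313.1] 0.56
scene stopper_head [157.6 229.9] 0.55
scene stopper_head [225.1 309.4] 0.54
scene stopper_head [236.8 248.2] 0.52
top flask_mouth [200.7 408.7] 0.45
top stopper_shoulder [188.2 323. ] 0.61
top stopper_shoulder [152.9 370.3] 0.48
top stopper_head [156.1 369.5] 0.57
top stopper_head [184.2 322.1] 0.45
```

View pics/h1.png

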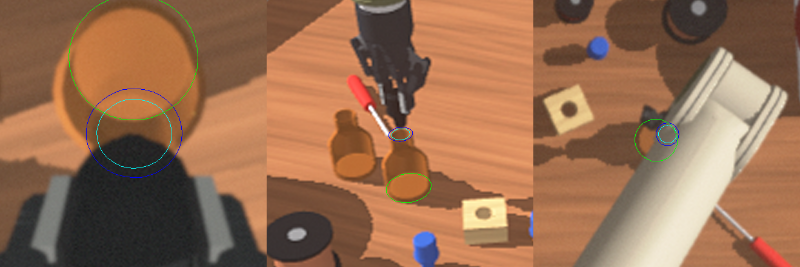

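View pics/w5.png

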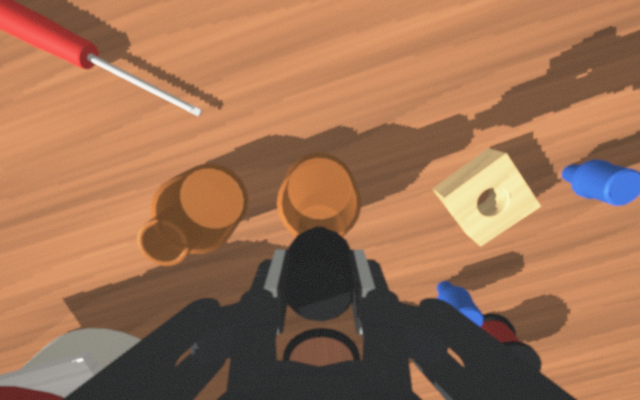

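Run:
```python
from h import *
i=manip.camera_info("scene");im=manip.camera("scene");k=10
p=manip.get_obs()['position']
c=im[130:210,190:270];v=cv2.resize(c,None,fx=k,fy=k,interpolation=cv2.INTER_CUBIC)[:600]
v=cv2.resize(im[135:195,195:275],None,fx=k,fy=k,interpolation=cv2.INTER_CUBIC)
x,y,z=p
for X,Y,Z,r,col in[(.489,-.286,.108,.018,(0,0,255)),(.489,-.286,.108,.014,(0,255,255)),(x,y,z-.0808,.018,(255,0,0)),(x,y,z-.1058,.0085,(0,255,0)),(.489,-.286,0.055,.036,(255,255,255))]:
    q=np.array([proj("scene",(X+r*np.cos(a),Y+r*np.sin(a),Z),i) for a in np.linspace(0,6.28,40)])[:,::-1]
    q=(q-[195,135]+.5)*k;cv2.polylines(v,[q.astype(int)],True,col,1)
cv2.imwrite('pics/s2.png',v[...,::-1])
```

```text
(no output)
```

View pics/s2.png

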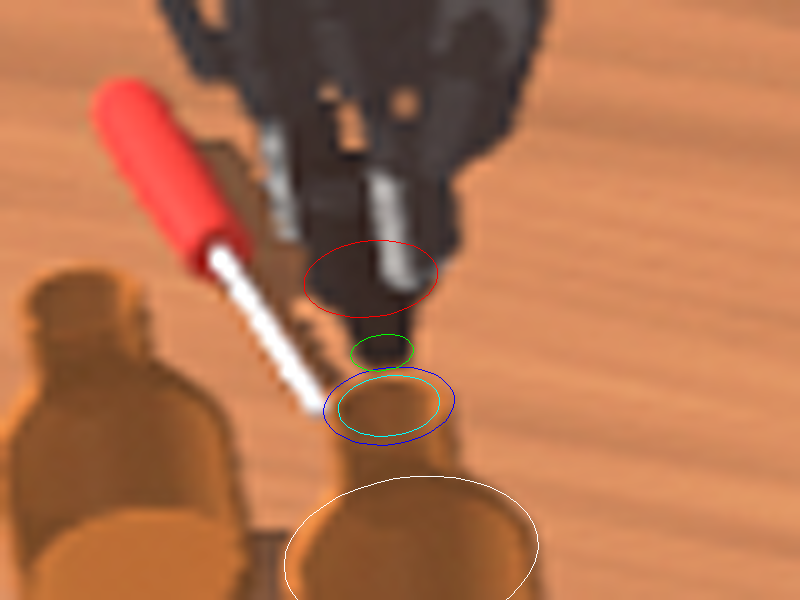

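Emit:
arm_command([
  [[0.9,0,0.05,0,0],[0.9,0.4,0,0,0],[0.9,0.4,0,0,0],[0.9,0.3,0,0,0],[0.9,0.2,0,0,0],[0.9,0.0,0,0,0],[0.9,0,0,0,0]],
])

```text
clock: 7.73
position: [0.4888, -0.2848, 0.199]
ee_rot: [0.107, 0.699, -0.107, 0.699]
ft_force: [1.0, -0.8, 0.5]
grip_width: 0.356
```

```bash
cat > sc.py <<'E'
from h import *
def sc(tag,fx=.489,fy=-.286):
    i=manip.camera_info("scene");im=manip.camera("scene");k=10
    o=manip.get_obs();p=o['position'];print(o['clock'],p,np.round(o['ft_force'],1),o['grip_width'])
    v=cv2.resize(im[135:195,195:275],None,fx=k,fy=k,interpolation=cv2.INTER_CUBIC)
    x,y,z=p
    for X,Y,Z,r,col in[(fx,fy,.108,.018,(0,0,255)),(x,y,z-.0808,.018,(255,0,0)),(fx,fy,0.055,.036,(255,255,255))]:
        q=np.array([proj("scene",(X+r*np.cos(a),Y+r*np.sin(a),Z),i) for a in np.linspace(0,6.28,40)])[:,::-1]
        q=(q-[195,135]+.5)*k;cv2.polylines(v,[q.astype(int)],True,col,1)
    w=cv2.resize(manip.camera("wrist")[150:390,160:480],(800,600))
    cv2.imwrite(f'pics/{tag}.png',cv2.resize(np.vstack([v,w]),(400,600))[...,::-1])
E
python3 -c "
from sc import *
sc('s3')"
```

```text
7.7833 [ 0.48901427 -0.28488129  0.19937345] [ 0.5 -0.5 -0.4] 0.3560527800310132
```

View pics/s3.png

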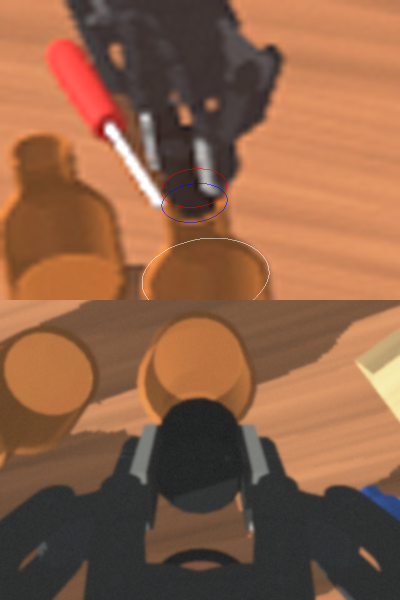

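Emit:
arm_command([
  [[0.9,0.1,0.03,0,0],[0.9,0.15,0,0,0],[0.9,0.15,0,0,0],[0.9,0.1,0,0,0],[0.9,0.0,0,0,0],[0.9,0,0,0,0]],
])

```text
clock: 8.33
position: [0.4898, -0.2845, 0.1885]
ee_rot: [0.107, 0.698, -0.107, 0.7]
ft_force: [-5.3, 2.2, 17.9]
grip_width: 0.357
```

```bash
python3 -c "
from sc import *
sc('s4')"
```

```text
8.3833 [ 0.48975392 -0.28453498  0.18848748] [-4.4  2.  17.7] 0.3606664861457503
```

View pics/s4.png

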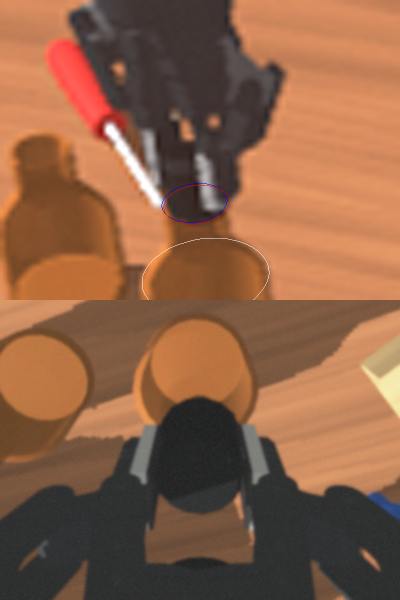

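Emit:
arm_command([
  [[0.55,0,0,0,0],[0.35,0,0,0,0],[0.35,0,0,0,0],[0.35,0,0,0,0],[0.3,-0.1,0,0,0],[0.3,-0.4,0,0,0],[0.3,-0.8,0,0,0],[0.3,-1,0,0,0],[0.3,-1,0,0,0],[0.3,-0.2,0,-0.8,0],[0.3,0,0,-0.8,0],[0.3,0,0,0,0]],
])

```text
clock: 9.43
position: [0.4486, -0.2726, 0.2756]
ee_rot: [0.108, 0.699, -0.107, 0.699]
ft_force: [0.7, -0.0, 0.5]
grip_width: 0.696
```

Run:
```python
from sc import *
sc('s5')
for q in("stopper_shoulder","flask_mouth"):
    for c in("scene","wrist"):
        for r in manip.pinpoint(q,c): print(q,c,np.round(r['pixel'],1),round(r['confidence'],2),atz(c,r['pixel'],.108))
cv2.imwrite('pics/w6.png',manip.camera("wrist")[...,::-1])
```

```text
9.4833 [ 0.45008086 -0.27220224  0.27545078] [0.7 0.7 0.3] 0.7009035864269331
stopper_shoulder scene [244.5 245.7] 0.7 [ 0.72687057 -0.14581986  0.108     ]
stopper_shoulder scene [228.6 313.4] 0.49 [ 0.6307754  -0.01008504  0.108     ]
stopper_shoulder scene [175.3 235.5] 0.45 [ 0.48834497 -0.2800043   0.108     ]
stopper_shoulder scene [195.2 399.3] 0.29 [0.4445456  0.17037382 0.108     ]
stopper_shoulder wrist [203.9 547.1] 0.95 [ 0.50478319 -0.0964844   0.108     ]
flask_mouth scene [165.5 197. ] 0.84 [ 0.47721546 -0.40475287  0.108     ]
flask_mouth scene [173.8 231. ] 0.67 [ 0.4855674  -0.29493548  0.108     ]
flask_mouth wrist [263.4 193.2] 0.65 [ 0.46860131 -0.39337904  0.108     ]
```

View pics/s5.png

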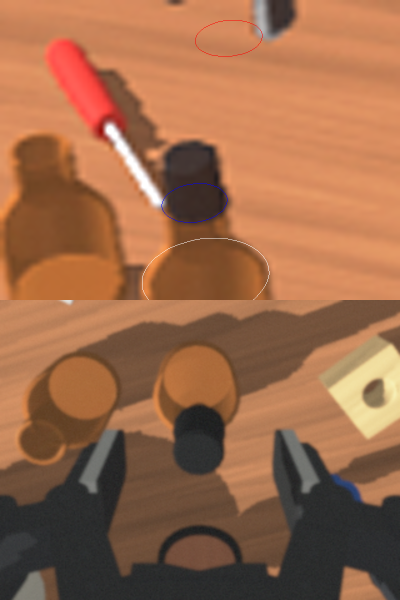

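View pics/w6.png

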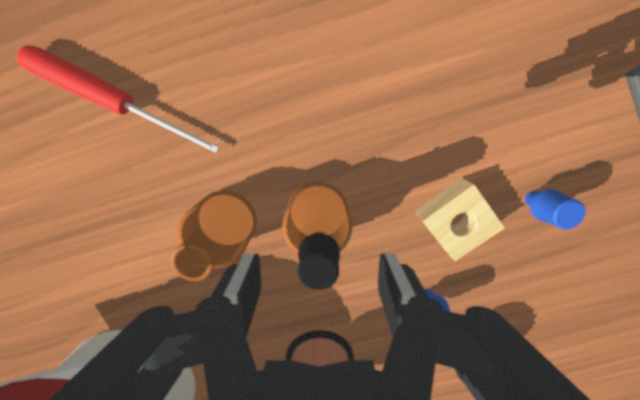

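Run:
```python
from h import *
L=[]
for c,(r0,c0,n) in dict(scene=(135,200,64),wrist=(180,270,100)).items():
    i=manip.camera_info(c);im=manip.camera(c);k=400/n
    v=cv2.resize(im[r0:r0+n,c0:c0+n],(400,400),interpolation=cv2.INTER_CUBIC)
    for Z,r,col in[(.108,.018,(0,0,255)),(.142,.016,(0,255,0)),(.114,.018,(255,255,255))]:
        q=np.array([proj(c,(.490+r*np.cos(a),-.2845+r*np.sin(a),Z),i) for a in np.linspace(0,6.28,40)])[:,::-1]
        q=(q-[c0,r0]+.5)*k;cv2.polylines(v,[q.astype(int)],True,col,1)
    L.append(v)
cv2.imwrite('pics/c6.png',np.hstack(L)[...,::-1])
o=manip.get_obs();M=R.from_quat(o['ee_rot']).as_matrix();print(o['position'],np.round(o['joint_pos'],2))
```

```text
[ 0.4513298  -0.27213202  0.27418548] [-0.28  0.16  0.82  1.8  -0.12  1.24  1.84]
```

View pics/c6.png

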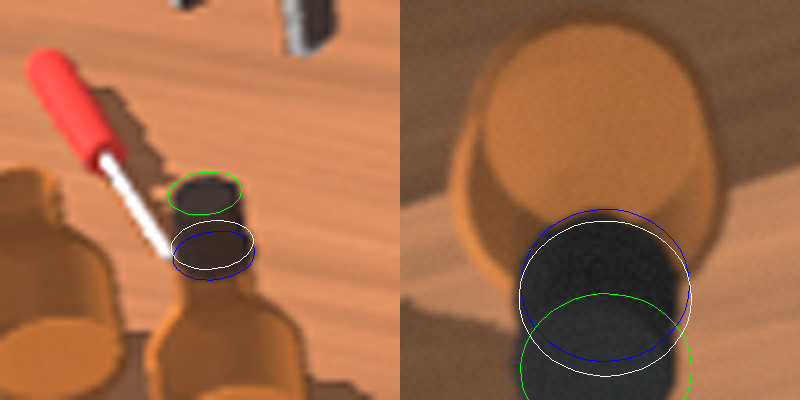

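Emit:
arm_command([
  [[0.3,-0.1,0.5,-0.3,0],[0.3,-0.1,1,-0.37,0],[0.3,-0.1,1,-0.37,0],[0.3,-0.1,1,-0.37,0],[0.3,-0.1,1,-0.37,0],[0.3,-0.1,1,-0.37,0],[0.3,0,1,-0.37,0],[0.3,0,1,-0.37,0],[0.3,0,1,-0.37,0],[0.3,0,1,-0.37,0],[0.3,0,1,-0.37,0],[0.3,0,1,-0.37,0]],
])

```text
clock: 10.88
position: [0.4327, 0.0362, 0.2894]
ee_rot: [0.107, 0.699, -0.107, 0.699]
ft_force: [0.1, 1.2, 0.6]
grip_width: 0.7
```

Emit:
arm_command([
  [[0.3,0,1,-0.37,0],[0.3,0,1,-0.37,0],[0.3,0,1,-0.37,0],[0.3,0,1,-0.37,0],[0.3,0,0.3,-0.3,-6],[0.3,0,0,0,-7],[0.3,0,0,0,-7],[0.3,0,0,0,-7],[0.3,0,0,0,-5.6],[0.3,0,0,0,0],[0.3,0,0,0,0]],
])

```text
clock: 11.8
position: [0.4226, 0.1509, 0.2893]
ee_rot: [-0.092, 0.701, 0.092, 0.701]
ft_force: [-0.5, 0.5, -0.3]
grip_width: 0.702
```

Run:
```python
from h import *
manip.camera("wrist")
o=manip.get_obs();M=R.from_quat(o['ee_rot']).as_matrix();print(o['clock'],o['position'],np.round(M,3).tolist(),np.round(o['joint_pos'],2))
i=manip.camera_info("wrist");im=manip.camera("wrist");cv2.imwrite('pics/w7.png',im[...,::-1])
for q,z in dict(latch_grip=.142,hitch=0).items():
    for r in manip.pinpoint(q,"wrist"): print(q,np.round(r['pixel'],1),round(r['confidence'],2),np.round(atz("wrist",r['pixel'],z,i),4))
for q in("latch",):
    for r in manip.regions_of(q,"wrist"): print(q,r['rect'],r['confidence'])
g=im.astype(int);m=((g[...,0]>140)&(g[...,1]>120)&(g[...,2]<90)).astype(np.uint8)
n,l,s,c=cv2.connectedComponentsWithStats(m)
for k in range(1,n):
    if s[k,4]>30: print(s[k],c[k])
```

```text
11.85 [0.42262135 0.15082468 0.28930366] [[-0.0, -0.258, 0.966], [-0.0, 0.966, 0.258], [-1.0, -0.0, -0.0]] [-0.78 -0.07  0.33  1.94  0.02  1.27  1.37]
latch_grip [278.1 315.7] 0.59 [0.4759 0.1608 0.142 ]
hitch [215.8 279.7] 0.66 [0.4874 0.1159 0.    ]
latch [302.0, 222.6, 327.7, 306.8] 0.85
[    0     0   640   210 32616] [335.34311381 104.39057518]
[ 250    0  233   77 1558] [363.32156611  34.65468549]
[ 305    0  335  114 2923] [480.54225111  59.55011974]
[ 372    0  130   49 1202] [437.56156406  21.94009983]
[417   0 142  49 889] [488.19685039  21.65241845]
[62  6 23 13 56] [74.375      11.33928571]
[287  22  34  19 127] [304.77952756  29.8503937 ]
[320  32 147  56 906] [381.17660044  57.65452539]
[496  34  13   7  39] [501.51282051  37.20512821]
[502  47  16   9  50] [509.5   50.98]
[266  49  16   7  31] [273.74193548  52.5483871 ]
[285  55  43  14 114] [305.35964912  61.48245614]
[527  56  96  35 487] [575.74743326  74.45790554]
[  63   92  446  124 4457] [336.29369531 169.05205295]
[504 104  14   8  35] [509.57142857 107.4       ]
[610 114  30  12  96] [626.05208333 119.3645833
[... 561 characters left out ...]
]
[314 251  13  55 315] [320.06984127 272.4952381 ]
[124 265  99  17 454] [178.11013216 270.78854626]
[204 266  15   8  32] [211.71875 269.40625]
[330 277  11  16  79] [334.20253165 286.5443038 ]
[423 283  87  19 416] [458.22596154 292.66586538]
[ 94 285  82  20 267] [132.43445693 293.19101124]
[103 300  43  11 139] [124.71223022 305.09352518]
[330 304  10  13  70] [334.78571429 309.48571429]
[585 309  23   9  58] [594.82758621 312.5       ]
[ 573  308   67   92 2522] [611.17922284 359.39294211]
[ 53 361  29   8 111] [ 67.31531532 364.11711712]
[610 370  30  30 349] [627.46704871 386.96561605]
[ 19 378  41  14 119] [ 41.80672269 384.37815126]
[177 380  18  13  57] [185.12280702 383.98245614]
```

View pics/w7.png

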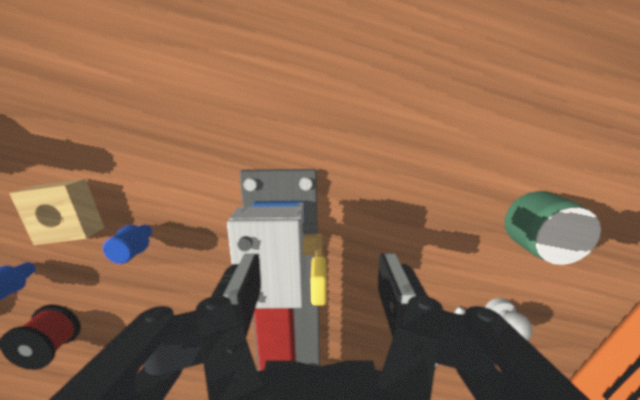

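Run:
```python
from h import *
i=manip.camera_info("wrist");im=manip.camera("wrist")
sx=np.array([.965,.262]);sy=np.array([-.262,.965])
r0,c0,n=200,270,120;k=5
v=cv2.resize(im[r0:r0+n,c0-20:c0+140],None,fx=k,fy=k,interpolation=cv2.INTER_CUBIC);c0-=20
C=np.array([.4759,.1608])
for z,col in((.156,(255,0,0)),(.120,(0,0,255))):
    q=[proj("wrist",(*(C+a*.013*sx+b*.006*sy),z),i) for a,b in((1,1),(1,-1),(-1,-1),(-1,1))]
    q=(np.array(q)[:,::-1]-[c0,r0]+.5)*k;cv2.polylines(v,[q.astype(int)],True,col,1)
cv2.imwrite('pics/w8.png',v[...,::-1])
```

```text
(no output)
```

View pics/w8.png

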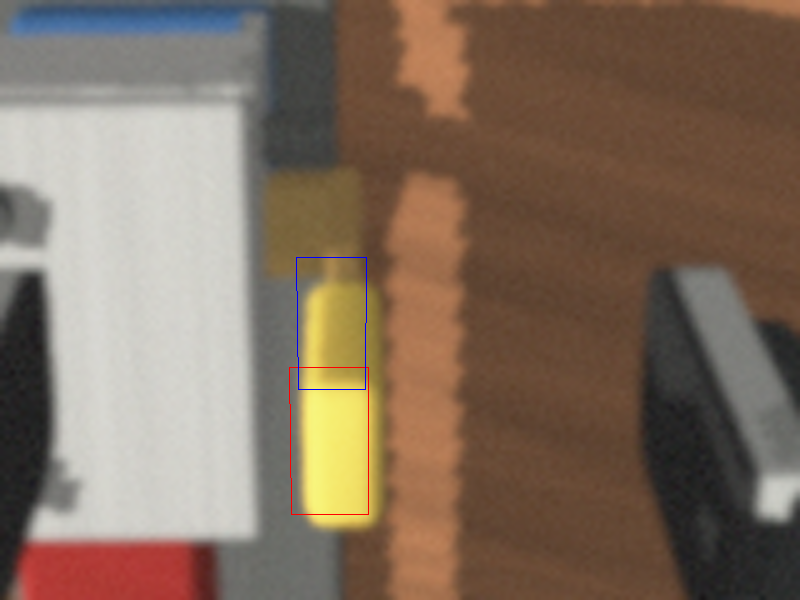

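Emit:
arm_command([
  [[0.3,0,-0.1,0.7,0],[0.3,0,0,0.8,0],[0.3,0,0,0.73,0],[0.3,0.3,0,0,0],[0.3,0.8,0,0,0],[0.3,0.8,0,0,0],[0.3,0.6,0,0,0],[0.3,0,0,0,0],[0.3,0,0,0,0]],
], force=80)

```text
clock: 12.85
position: [0.4764, 0.1628, 0.2265]
ee_rot: [-0.094, 0.701, 0.093, 0.7]
ft_force: [0.5, -0.4, 0.9]
grip_width: 0.702
```

Run:
```python
from h import *
o=manip.get_obs();print(o['clock'],o['position'],np.round(o['ft_force'],1))
a=manip.camera("wrist");b=manip.camera("scene")
v=np.vstack([cv2.resize(a[150:390,160:480],(640,300)) if 0 else cv2.resize(a[190:390,160:480],(480,300)),cv2.resize(b[150:250,330:490],(480,300),interpolation=cv2.INTER_CUBIC)])
cv2.imwrite('pics/w9.png',v[...,::-1])
```

```text
12.85 [0.47637258 0.16283752 0.2265205 ] [ 0.5 -0.4  0.9]
```

View pics/w9.png

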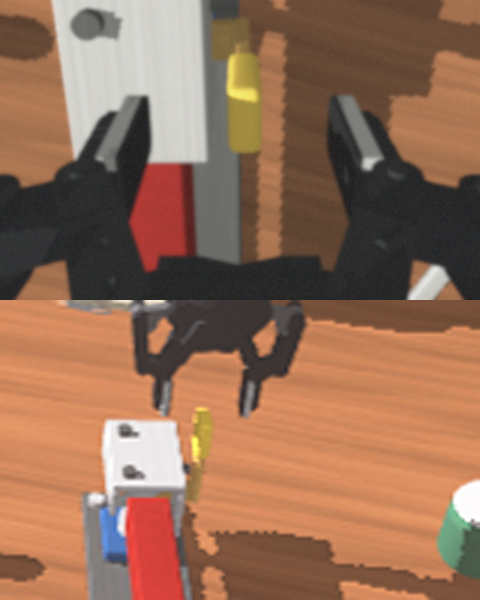

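Emit:
arm_command([
  [[0.3,0.4,0,0,0],[0.3,0.4,0,0.03,0],[0.3,0.38,0,0,0],[0.3,0,0,0,0],[0.5,0,0,0,0],[0.9,0,0,0,0],[1,0,0,0,0],[1,0,0,0,0],[1,0,0,0,0],[1,0,0,0,0],[1,0,0,0,0],[1,0,0,0,0]],
], force=80)

```text
clock: 13.95
position: [0.4776, 0.1649, 0.1981]
ee_rot: [-0.093, 0.701, 0.095, 0.701]
ft_force: [-2.3, 5.4, 2.6]
grip_width: 0.13
```

```bash
cat > lt.py <<'E'
from h import *
def f(t):
    o=manip.get_obs();print(o['clock'],o['position'],np.round(o['ft_force'],1),o['grip_width']*85,o['ee_rot'])
    a=manip.camera("wrist");b=manip.camera("scene")
    v=np.vstack([cv2.resize(a[190:390,160:480],(480,300)),cv2.resize(b[150:250,330:490],(480,300),interpolation=cv2.INTER_CUBIC)])
    cv2.imwrite(f'pics/{t}.png',v[...,::-1])
E
python3 -c "
from lt import *
f('w10')"
```

```text
13.95 [0.47755555 0.16487464 0.19809097] [-2.3  5.4  2.6] 11.07066380699582 [-0.0934915   0.70050092  0.09491947  0.70110491]
```

View pics/w10.png

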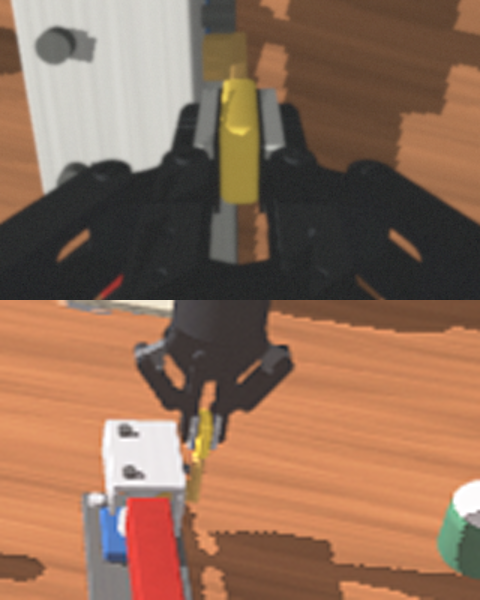

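Emit:
arm_command([
  [[1,0,0.1,0,0],[1,0,0.15,0,0],[1,0,0.15,0,0],[1,0,0.15,0,0],[1,0,0.13,0,0],[1,0,0,0,0],[1,0,0,0,0]],
])

```text
clock: 14.63
position: [0.4739, 0.1784, 0.1979]
ee_rot: [-0.094, 0.701, 0.093, 0.701]
ft_force: [0.1, -7.5, 5.7]
grip_width: 0.128
```

```bash
python3 -c "
from lt import *
f('w11')
print((np.array(manip.get_obs()['position'])-[.4776,.1649,.1981])@np.array([[-.262,.965,0],[.965,.262,0]]).T)"
```

```text
14.6333 [0.4738593  0.17838182 0.19790708] [ 0.1 -7.5  5.7] 10.895042298583151 [-0.0937696   0.70068104  0.09254902  0.70120469]
[ 1.38540736e-02 -7.18938535e-05]
```

View pics/w11.png

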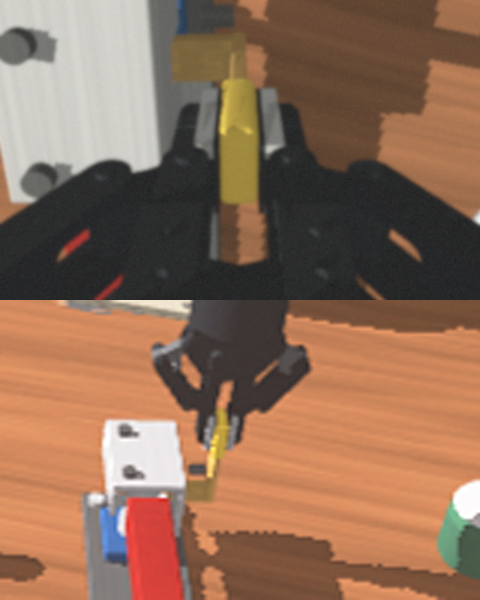

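Emit:
arm_command([
  [[1,0,0.05,0,0],[1,0,0,0,0],[1,-0.12,0,0.03,0],[1,-0.24,0,0.065,0],[1,-0.24,0,0.075,0],[1,-0.24,0,0.08,0],[1,-0.11,0,0.036,0],[1,0,0,0,0],[1,0,0,0,0]],
], force=100)

```text
clock: 15.48
position: [0.4796, 0.1807, 0.2199]
ee_rot: [-0.094, 0.702, 0.092, 0.7]
ft_force: [4.7, -7.0, -8.8]
grip_width: 0.12
```

```bash
python3 -c "
from lt import *
f('w12')
print((np.array(manip.get_obs()['position'])-[.4776,.1649,.1981])@np.array([[-.262,.965,0],[.965,.262,0]]).T)"
```

```text
15.4833 [0.47957054 0.18067427 0.21987524] [ 4.7 -7.  -8.8] 10.238666308425719 [-0.09408674  0.70180975  0.0917577   0.70013661]
[0.01470722 0.00600553]
```

View pics/w12.png

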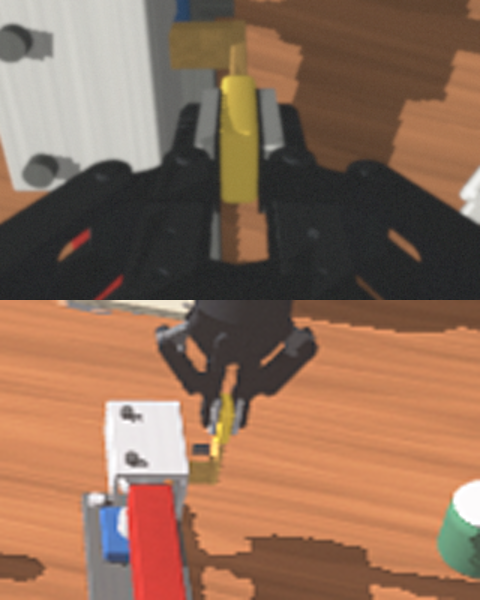

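Emit:
arm_command([
  [[1,-0.23,0,0.087,0],[1,-0.23,0,0.09,0],[1,-0.23,0,0.1,0],[1,-0.22,0,0.1,0],[1,-0.22,0,0.11,0],[1,-0.22,0,0.115,0],[1,-0.21,0,0.12,0],[1,-0.21,0,0.125,0],[1,-0.21,0,0.13,0],[1,-0.21,0,0.13,0],[1,0,0,0,0],[1,0,0,0,0]],
])

```text
clock: 16.58
position: [0.5059, 0.1878, 0.2746]
ee_rot: [-0.094, 0.702, 0.092, 0.7]
ft_force: [-0.9, -8.0, -4.8]
grip_width: 0.122
```

Emit:
arm_command([
  [[1,-0.2,0,0.14,0],[1,-0.2,0,0.14,0],[1,-0.2,0,0.14,0],[1,-0.05,0,0.03,0],[1,0,0,0,0],[1,0,0,0,0],[1,0,0,0,0]],
])

```text
clock: 17.17
position: [0.5167, 0.1907, 0.2903]
ee_rot: [-0.094, 0.703, 0.091, 0.699]
ft_force: [0.8, -6.6, -6.6]
grip_width: 0.122
```

```bash
python3 -c "
from lt import *
f('w13')
print((np.array(manip.get_obs()['position'])-[.4776,.1649,.1981])@np.array([[-.262,.965,0],[.965,.262,0],[0,0,1]]).T)
cv2.imwrite('pics/s13.png',manip.camera('scene')[...,::-1])"
```

```text
17.1667 [0.51671343 0.19066085 0.29033353] [ 0.8 -6.6 -6.6] 10.394572625434025 [-0.09415597  0.7025284   0.09141653  0.69945087]
[0.01465308 0.04447255 0.09224629]
```

View pics/w13.png

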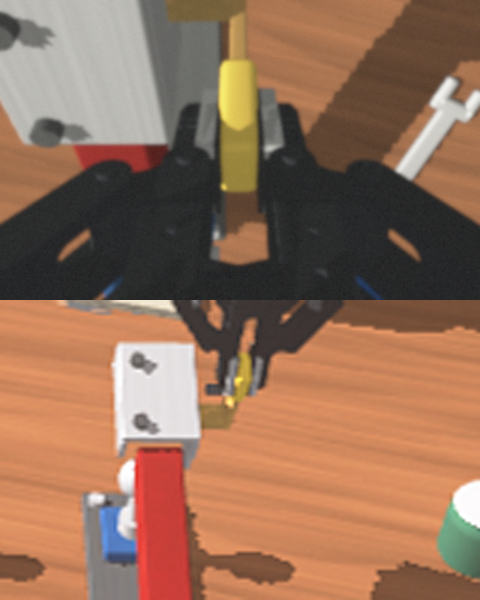

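View pics/s13.png

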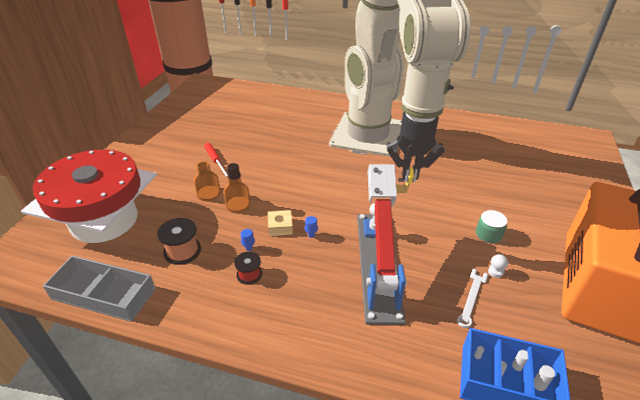

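Emit:
arm_command([
  [[1,0,0,0,0],[1,0,0,0,0],[1,0,0,0,0],[1,0,0,0,0],[1,0,0,0,0],[1,0,0,0,0],[1,0,0,0,0],[1,0,0,0,0],[1,0,0,0,0],[1,0,0,0,0]],
])

```text
clock: 18.15
position: [0.5167, 0.1907, 0.2903]
ee_rot: [-0.094, 0.703, 0.091, 0.699]
ft_force: [0.6, -7.6, -6.8]
grip_width: 0.122
```

Run:
```python
from h import *
o=manip.get_obs();print(o['clock'],o['position'],np.round(o['ft_force'],1),o['grip_width']*85,np.abs(o['joint_velocities']).max())
im=manip.camera("scene");im0=cv2.imread('pics/scene0.png')[...,::-1]
for q in("spool_big","spool_small","grease_tin","spare_ball","wrench","screwdriver"):
    print(q,[(np.round(r['pixel'],1),round(r['confidence'],2)) for r in manip.pinpoint(q,"scene")[:1]])
d=np.abs(im.astype(int)-im0).sum(2)
for n,(x0,y0,x1,y1) in dict(big=(155,215,205,265),small=(233,250,263,283),tin=(475,210,510,243),ballwrench=(455,250,512,330),screw=(203,142,228,175)).items():
    print(n,d[y0:y1,x0:x1].mean(),(d[y0:y1,x0:x1]>120).sum())
v=np.hstack([cv2.resize(im[140:220,180:260],(400,400),interpolation=cv2.INTER_CUBIC),cv2.resize(im[150:230,360:440],(400,400),interpolation=cv2.INTER_CUBIC)])
cv2.imwrite('pics/f.png',v[...,::-1])
```

```text
18.15 [0.51670899 0.19065369 0.29034181] [ 0.6 -7.6 -6.8] 10.332022067538405 0.0018410769768536965
spool_big []
spool_small [(array([275.6, 248.9]), 0.9)]
grease_tin [(array([233.1, 491. ]), 0.67)]
spare_ball [(array([269.9, 493.6]), 0.52)]
wrench [(array([296.4, 470.4]), 0.95)]
screwdriver [(array([166.2, 215.2]), 0.5)]
big 4.1848 0
small 4.3545454545454545 0
tin 6.985281385281385 18
ballwrench 46.8280701754386 1094
screw 6.390303030303031 5
```

View pics/f.png

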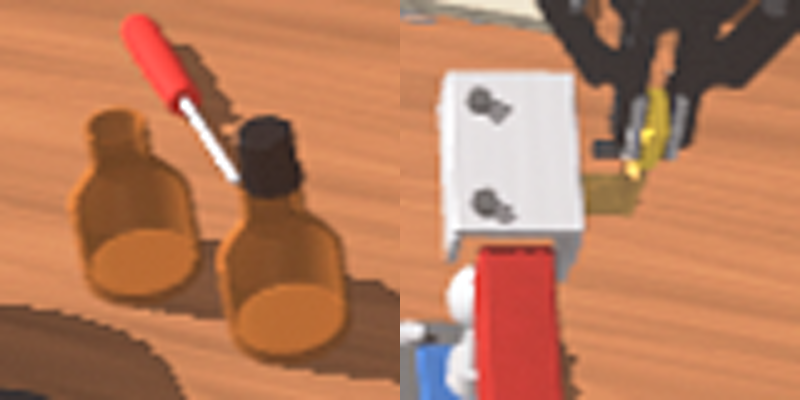

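Run:
```python
import cv2,numpy as np
a=cv2.imread('pics/scene0.png')[240:335,445:525];b=cv2.imread('pics/s13.png')[240:335,445:525]
cv2.imwrite('pics/wb.png',cv2.resize(np.hstack([a,b]),(800,475)))
```

```text
(no output)
```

View pics/wb.png

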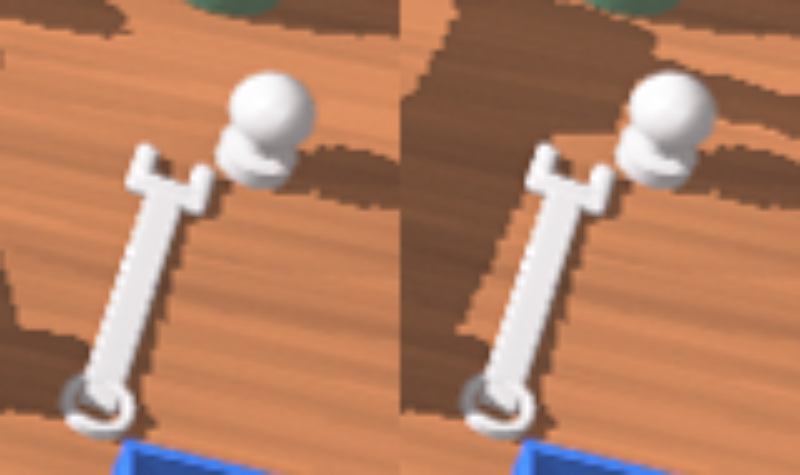

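The wrench and spare ball have not moved; only a shadow changed. I'm handing in.

```bash
python3 -c "
from workcell import manip
print(manip.hand_in()); o=manip.get_obs(); print(o['clock'],o['position'],o['grip_width'])"
```

```text
the job is handed in; nothing more can be done
None
the job is handed in; nothing more can be done
```

I finished the job and handed it in at 18.15 s, with the gripper still holding the tongue up.

- **Stopper:** I took the black stopper from the block and pressed it into the flask farthest to the robot's left. It stopped at the expected home height with about 18 N on it, and I let go. In the scene camera the top of its head fits the home height to within about 2 mm. The flask is upright where it stood.
- **Latch and tongue:** With the tongue still down I pulled the yellow tab 14 to 15 mm sideways; the spring force of 7.5 N agrees with that. I then lifted the tongue by the tab along its arc. The gripper rose 92 mm, which puts the tongue at about 0.42 rad and the coupler about 97 mm higher.
- **Last checks:** Over a 0.8 s hold the arm did not move, the tool carried about 7 N down and 7 N from the spring, and the tab stayed gripped. Comparing start and end pictures, the spools, tin, spare ball, wrench and screwdriver show no shift. The wrench and ball area did differ, but only by the arm's shadow.
- **Disagreements:** The networks missed the big spool in the last picture, so I judged it from the picture comparison alone. The tab sat about 2 mm farther out than I had measured. It centred itself in the grip, pushing with 5 N.

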